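Close and lock the filter-bay cover of the bench vacuum pump

ROBOT

A 6-joint arm with a two-finger parallel gripper is mounted at the origin on the work surface. World frame = base frame: x ahead of the robot, y to its left, z up, the work surface at z = 0. Lengths are in m, angles in degrees, forces in N, time in s.
With the tool pointing down it reaches from about 0.325 to 0.85 m from the base axis. Payload 4.4 kg.
Tool frame: the origin (TCP) lies at the very end of the fingers, on their centre line; the grasp point (between the pads) lies 19 mm behind it (env.tcp_to_grasp is the distance from the TCP to the grasp point, in m); z points along the fingers, x is the direction in which the jaws open and shut, and the axes are right-handed (so a half turn about z gives the same grasp; the last joint's range is limited). The gripper opens to 94 mm and grips with 3 to 60 N. Pads are 16 mm wide; open, the fingers measure 119 mm over their backs; the gripper's body (75 mm by 177 mm) begins 78 mm behind the grasp point.
Start: joints at [58.069, 11.837, 88.321, -0, 79.842, -8.623], TCP at [0.228, 0.528, 0.183] pointing down, gripper open.
Joint ranges: [-156.59, 156.59], [-49.26, 127.26], [12.9, 141.05], [-63.56, 243.56], [4.71, 150.69], [-161.64, 161.64]. Speed limits (degrees/s): [159.86, 159.86, 180, 180, 180, 180].

INTERFACE

Orientations are given as a 3x3 rotation matrix whose columns are the frame's x, y, z axes.
In Python, from rig import env gives the robot as it stands. The module is installed in compiled form; this text tells all that it offers.
- The arm moves only by the shell command python3 -m creep 'ROWS'. ROWS is JSON, a list of rows, each an object with "linear": the shift along the tool's x, y, z as a fraction of full scale, a list of three; "dr": the turn, a rotation vector about the tool's x, y, z as a fraction of full scale, a list of three; "hand": the closure, from -1 (fully open) to 1 (shut), so that 0 is half open. A call has 1 to 20 rows; each row shifts and turns the commanded pose from where the row before left it, along the tool's axes as they then stand; what a row does not reach is not made up. Full scale, the value 1, is 250 mm for a shift and 2 rad for a turn. A row lasts 1/12 s, in which the tool goes at most 41.7 mm and 7.16 degrees, less where a joint would pass 70% of its speed; a pose out of reach is approached as far as the arm can. A call with a number of a shift or a turn outside -1 to 1 is refused whole. A call with a gripper value outside its range is refused whole. The fingers move at their own pace and stop on an object; the grip force is fixed at half the most. Time passes only in rows, so rows that do not move let the fingers close. It gives the time, the measured TCP pose, the force and the opening at its end, in the units of the state.
- env.get_state(): the state, without advancing time (a new reading comes with each control period).
- env.capture(name): name is "scene" or "top" or "wrist"; returns a dict with "img" (420x560x3 uint8, red, green, blue), "intrinsics" (3x3 intrinsics, pixels), "dist_coeffs" ([k1, k2, p1, p2, k3] as OpenCV has them; the pictures are not rectified), "R" (3x3) and "t" (3): a world point X has camera coordinates R X + t. Camera axes: x right, y down, z forward; pixel columns grow to the right and rows downward; lengths in m; the calibration is good to about 2 mm. A picture is of the moment at which its call begins. There is no depth.
- env.sign_off(): hands the job in, once; it reports no verdict.
The state is a dict: "time_s": time; "joints": joint angles; "qd": joint speeds; "effort": joint torques, N m; "position": TCP position; "eef_rot": TCP orientation; "ft_force": force on the tool from outside, world axes, zero at the start; "ft_torque": the same for the moment, N m; "gripper_width": finger opening in m.
Only numpy, scipy, OpenCV 4.12 (cv2) and the standard library are available. Lean on these libraries where they do the work, as an engineer would, in place of code of your own. Each camera call takes 0.05 s, during which the arm holds its last target. There are 200 camera calls.

TASK

The pump's filter has been changed. Slide the cover fully home over the filter bay, then push in the winged stud on the cover and turn it clockwise (a quarter turn) until it locks and springs back up a little. Leave the glassware and other things around it where they are.

Things in the scene. Friction and masses are not known exactly. Their poses are not given: they have to be found in the camera images.
- pump: bench vacuum pump: low grey box 240 mm (x) by 400 (y) by 85 high, fixed to the bench. Origin: centre of its underside; z up, x from its front (gauge, switch; robot side) to its back, y to its left, along the two aluminium rails (outer faces 86 mm either side of the middle, tops 111 mm above the bench) that carry the sliding cover.
- other_stud (a point): middle of the wing's top edge of another winged stud of the same shape, on a small separate panel at the pump's right end. It is already fastened (its wing lies across the pump, along x), rigid, and not part of the work.
- cover (a joint): how far the aluminium cover plate (150 x 205 mm, 5 thick, top face 102 mm above the bench) stands open, m: 0 = fully home against its end stop, up to 0.10. It slides along the pump's y axis; towards -y closes it. Sliding takes about 2 N (more if fast); it stays where it is left.
- lip_face (a point): centre of the outer (+y) face of the upright lip at the cover's trailing end, where it is pushed shut; moves with the cover, axes as the pump's. The lip is 70 mm wide (x), 8 thick, 25 tall above the cover's top face; this point is 114.5 mm above the bench, half-way up it. Beyond the lip there is only the pump's deck, 85 mm or less above the bench, between the rails.
- wing_top (a point): the dark steel quarter-turn stud on the cover, 75 mm to the -y side of lip_face: a flange 60 mm across, 5 thick, with an upright wing across its middle, 56 long, 12 thick, 22 tall. Point: middle of the wing's top edge, on the vertical turning axis, 140.5 mm above the bench when out. Turns with it: y along the wing, x across. Wing along the cover's travel = unlocked, across it = locked.
- stud_push (a joint): how far the stud is pushed in, m: 0 = out (sprung), 0.010 = bottomed; about 4 N to start, 10 N bottomed. With the cover not home it goes in only a millimetre or so. It turns only while pushed in more than 6 mm (8 is comfortable); let go after turning, it springs up to about 3 mm in: locked.
- stud (a joint): turn of the stud, rad, clockwise seen from above: 0 to 0.1 = unlocked, 1.52 = end stop. Turn it, still pushed in, past about 1.3, best to the stop, and it springs up into the lock notch when let go. Turning takes under 0.15 N m; pressing on the flange beside the wing or gripping the wing both work. Once locked it does not turn back unless pushed in.
- amber_bottle: bystander: amber glass bottle, 68 mm across, 150 mm tall, standing on the bench left of the pump. Origin: centre of its underside.
- beaker: bystander: empty glass beaker, 66 mm across, 85 mm tall, left of the pump. Origin: centre of its underside.
- wash_bottle: bystander: white plastic bottle, 62 mm across, 140 mm tall, right of the pump. Origin: centre of its underside.
- cream_jar: bystander: white jar, 58 mm across, 70 mm tall, right of the pump. Origin: centre of its underside.
- vial: bystander: small amber vial, 20 mm across, 42 mm tall, standing on the pump's deck on the strip behind the cover's far rail. Origin: centre of its underside.
- spatula: bystander: flat steel laboratory spatula, 145 mm long, 13 wide, 4 thick, lying along the pump's deck on the strip in front of the near rail. Origin: under the middle of its length.

How it is judged:
By the outcome, as a careful person would: the job done as asked, in the order asked, and still so for the second after the job is handed in, with the robot touching nothing.
It also fails if it takes over 54 s, if anything falls off the work surface, if the arm or the gripper's body presses on something with over 40 N, if the wrist force passes 120 N, or if a joint passes its speed limit or range.

## Working session

There is one attempt and no reset: what is moved stays moved. The work goes in short steps, Python scripts to look and compute and a shell command to move; the robot and the scene stay as the last step left them, time stands still between calls to the robot, and variables do not carry over. Pictures are saved under pics/ and viewed, about 8 in all and at most 12, crops included, and the job is handed in when it is done.

```bash
mkdir -p pics; cat > h.py <<'E'
import numpy as np, cv2
from rig import env
def snap(cam,name,crop=None,scale=1):
    c=env.capture(cam); im=c["img"][:,:,::-1]
    np.savez(f"pics/{name}.npz",**{k:np.array(c[k]) for k in("intrinsics","dist_coeffs","R","t")})
    cv2.imwrite(f"pics/{name}_full.png",im)
    if crop: x0,y0,x1,y1=crop; im=im[y0:y1,x0:x1]
    if scale!=1: im=cv2.resize(im,None,fx=scale,fy=scale,interpolation=cv2.INTER_CUBIC)
    cv2.imwrite(f"pics/{name}.png",im); return c
def onz(name,uv,z):
    c=np.load(f"pics/{name}.npz"); p=cv2.undistortPoints(np.array([[uv]],float),c["intrinsics"],c["dist_coeffs"])[0,0]
    R,t=c["R"],c["t"]; o=-R.T@t; d=R.T@np.array([p[0],p[1],1]); return o+d*(z-o[2])/d[2]
def proj(name,X):
    c=np.load(f"pics/{name}.npz"); return cv2.projectPoints(np.array(X,float).reshape(-1,3),cv2.Rodrigues(c["R"])[0],c["t"],c["intrinsics"],c["dist_coeffs"])[0][:,0]
E
python3 - <<'E'
from h import *
snap("top","t1",None,1.4); snap("scene","s1",None,1.4)
s=env.get_state(); print(s["time_s"],s["position"],np.round(s["eef_rot"],3),s["ft_force"],s["gripper_width"])
for n in("t1","s1"):
    c=np.load(f"pics/{n}.npz"); print(n,-c["R"].T@c["t"],c["R"][2])
E
```

```text
0.1 [0.22712861 0.52741988 0.18232055] [[ 0.396  0.918 -0.001]
 [ 0.918 -0.396 -0.002]
 [-0.002 -0.    -1.   ]] [-0.50354266 -0.49793986  0.06017801] 0.09424632893917731
t1 [ 0.3704926  -0.0154419   1.00667474] [ 0.20489749 -0.01142317 -0.97871678]
s1 [ 1.22799614 -0.41869619  0.9193845 ] [-0.59487481  0.37616391 -0.71036939]
```

View pics/t1.png

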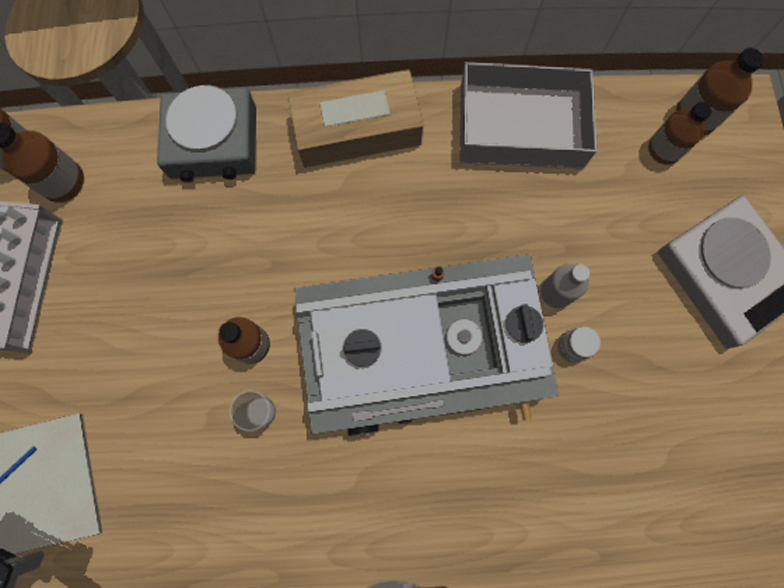

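View pics/s1.png

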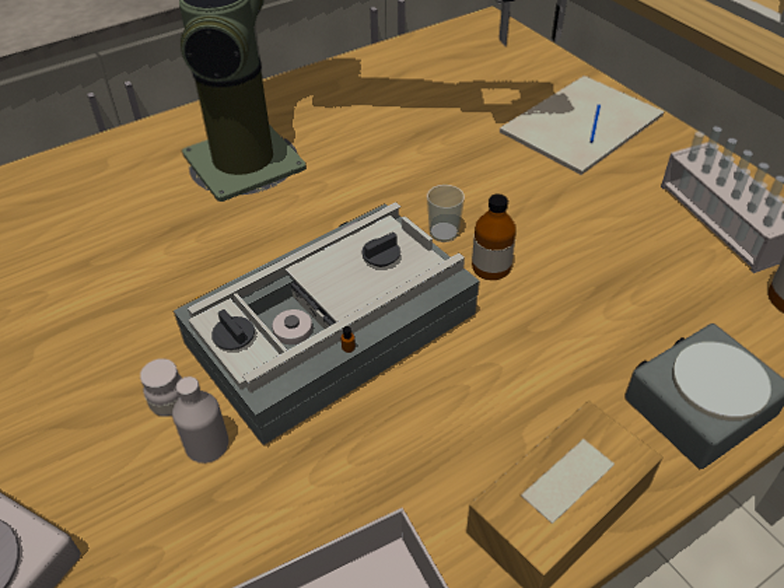

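The top view shows the cover open, with the lip at its left end at about (317,353). Its stud is at (361,347), the other stud at (524,323), the beaker at (252,411) and the amber bottle at (240,340). Next I'll enlarge this area.

```bash
python3 - <<'E'
import cv2
im=cv2.imread("pics/t1_full.png")[175:315,205:405]
cv2.imwrite("pics/t1c.png",cv2.resize(im,None,fx=4,fy=4,interpolation=cv2.INTER_CUBIC))
E
```

```text
(no output)
```

View pics/t1c.png

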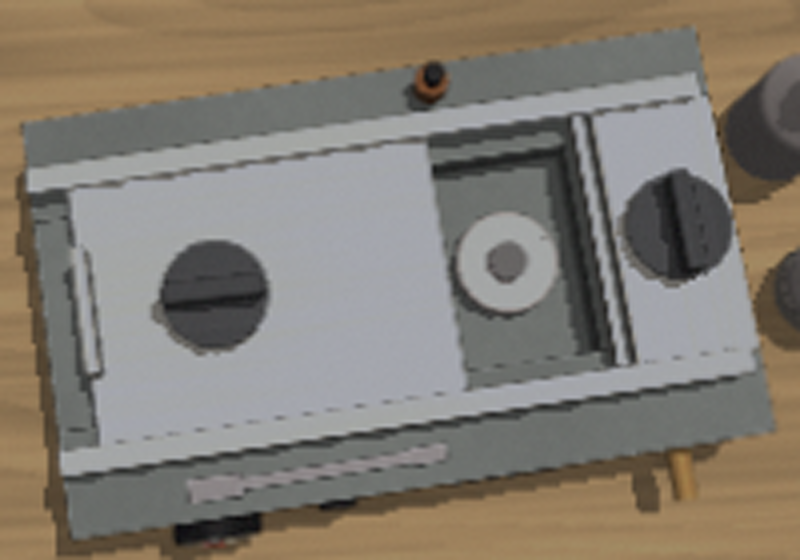

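The crop shows these points:
- Deck corners: (22,122), (695,28), (775,430), (72,537).
- Lip top, outer edge: about (71,250) to (92,376).
- Flange centre: (215,296).
- Leading edge of the cover: (428,142) to (466,390).

```bash
python3 - <<'E'
from h import *
f=lambda x,y,z:onz("t1",(205+x/4-.375,175+y/4-.375),z)
C=np.array([f(*p,.085) for p in((22,122),(695,28),(775,430),(72,537))]);print(C.round(4))
c=C.mean(0);print("ctr",c)
for a,b in((0,1),(3,2)): d=C[b]-C[a]; print("len",np.linalg.norm(d),"ang -y",np.degrees(np.arctan2(d[1],d[0])))
for a,b in((3,0),(2,1)): d=C[b]-C[a]; print("wid",np.linalg.norm(d),"ang x",np.degrees(np.arctan2(d[1],d[0])))
d=(C[1]-C[0])+(C[2]-C[3]); e=(C[0]-C[3])+(C[1]-C[2])
yaw=np.arctan2(d[1],d[0])+np.pi/2; yaw2=np.arctan2(e[1],e[0]); print(np.degrees([yaw,yaw2]))
w=(yaw*2+yaw2)/3; X=np.array([np.cos(w),np.sin(w)]);Y=np.array([-X[1],X[0]])
def loc(n,p): q=p[:2]-c[:2]; print(n,p.round(4),"pump",round(q@X,4),round(q@Y,4))
loc("lip ends",f(71,250,.127));loc("",f(92,376,.127))
loc("flange",f(215,296,.1185)); loc("wingtop L",f(163,285,.1405));loc("wingtop R",f(266,276,.1405))
loc("cover lead",f(428,142,.102));loc("",f(466,390,.102))
loc("rail nl",f(27,182,.111));loc("rail fl",f(62,464,.111))
loc("bottle",f((240/1.4-205)*4,(355/1.4-175)*4,0.02));loc("beaker",f((252/1.4-205)*4,(411/1.4-175)*4,0.04))
E
```

```text
[[ 0.5997  0.1322  0.085 ]
 [ 0.6345 -0.2647  0.085 ]
 [ 0.3981 -0.2856  0.085 ]
 [ 0.3624  0.1102  0.085 ]]
ctr [ 0.49865575 -0.07698745  0.085     ]
len 0.3984115996881414 ang -y -84.9950471885299
len 0.39741849511684735 ang -y -84.84723535137388
wid 0.2383663706100169 ang x 5.2793987967927904
wid 0.23733842143395212 ang x 5.040522149035103
[5.0787665  5.16021857]
lip ends [0.5161 0.1002 0.127 ] pump 0.0331 0.175
 [0.447 0.091 0.127] pump -0.0365 0.1719
flange [0.4877 0.0234 0.1185] pump -0.002 0.101
wingtop L [0.4922 0.0499 0.1405] pump 0.0049 0.1269
wingtop R [ 0.494  -0.0053  0.1405] pump 0.0017 0.0719
cover lead [ 0.5708 -0.1005  0.102 ] pump 0.0697 -0.0299
 [ 0.43   -0.1114  0.102 ] pump -0.0715 -0.0282
rail nl [0.5586 0.1259 0.111 ] pump 0.0777 0.1968
rail fl [0.4017 0.1108 0.111 ] pump -0.0798 0.1957
bottle [0.501  0.2409 0.02  ] pump 0.0306 0.3165
beaker [0.403  0.2162 0.04  ] pump -0.0692 0.3006
```

```bash
python3 -m creep '[{"linear":[0,0,0],"dr":[0,0,0.06],"hand":1},{"linear":[0,0,0],"dr":[0,0,0.06],"hand":1},{"linear":[0,0,0],"dr":[0,0,0.06],"hand":1},{"linear":[0,0,0],"dr":[0,0,0.06],"hand":1},{"linear":[0,0,0],"dr":[0,0,0.06],"hand":1},{"linear":[0,0,0],"dr":[0,0,0.06],"hand":1},{"linear":[0,0,0],"dr":[0,0,0.06],"hand":1},{"linear":[0,0,0],"dr":[0,0,0.06],"hand":1},{"linear":[0,0,0],"dr":[0,0,0.058],"hand":1},{"linear":[0,0,0],"dr":[0,0,0],"hand":1},{"linear":[0,0,0],"dr":[0,0,0],"hand":1}]'
python3 -m creep '[{"linear":[0.054,0.105,0],"dr":[0,0,0],"hand":1},{"linear":[0.054,0.105,0],"dr":[0,0,0],"hand":1},{"linear":[0.054,0.105,0],"dr":[0,0,0],"hand":1},{"linear":[0.054,0.105,0],"dr":[0,0,0],"hand":1},{"linear":[0.054,0.105,0],"dr":[0,0,0],"hand":1},{"linear":[0.054,0.105,0],"dr":[0,0,0],"hand":1},{"linear":[0.054,0.105,0],"dr":[0,0,0],"hand":1},{"linear":[0.054,0.105,0],"dr":[0,0,0],"hand":1},{"linear":[0.054,0.105,0],"dr":[0,0,0],"hand":1},{"linear":[0.054,0.105,0],"dr":[0,0,0],"hand":1},{"linear":[0.054,0.105,0],"dr":[0,0,0],"hand":1},{"linear":[0.054,0.105,0],"dr":[0,0,0],"hand":1},{"linear":[0.054,0.105,0],"dr":[0,0,0],"hand":1},{"linear":[0.054,0.105,0],"dr":[0,0,0],"hand":1},{"linear":[0.054,0.105,0],"dr":[0,0,0],"hand":1},{"linear":[0.054,0.105,0],"dr":[0,0,0],"hand":1},{"linear":[0,0,0],"dr":[0,0,0],"hand":1},{"linear":[0,0,0],"dr":[0,0,0],"hand":1}]'
cat >> h.py <<'E'
C0=np.array([0.4987,-0.0770]);W=np.radians(5.1);PX=np.array([np.cos(W),np.sin(W)]);PY=np.array([-PX[1],PX[0]])
def st():
    s=env.get_state();p=s["position"];q=p[:2]-C0;R=s["eef_rot"]
    print("t%.2f pump x%.4f y%.4f z%.4f yaw %.2f tilt %s F(pump) %.2f %.2f %.2f T %s w %.4f"%(s["time_s"],q@PX,q@PY,p[2],np.degrees(np.arctan2(R[1,0],R[0,0])),R[:2,2].round(3),s["ft_force"][:2]@PX,s["ft_force"][:2]@PY,s["ft_force"][2],np.round(s["ft_torque"],2),s["gripper_width"]))
E
python3 - <<'E'
from h import *
st()
E
```

```text
time_s: 1.02
position: [0.2273, 0.5277, 0.1828]
eef_rot: [[0.996, 0.091, -0.001], [0.091, -0.996, -0.001], [-0.001, 0.001, -1.0]]
ft_force: [0.6, -0.7, 0.9]
gripper_width: 0.024
time_s: 2.52
position: [0.48, 0.1277, 0.1831]
eef_rot: [[0.996, 0.087, -0.001], [0.087, -0.996, 0.0], [-0.001, -0.0, -1.0]]
ft_force: [0.6, -0.7, -0.4]
gripper_width: 0.0005
t2.52 pump x-0.0005 y0.2055 z0.1831 yaw 4.98 tilt [-0.001  0.   ] F(pump) 0.58 -0.71 -0.37 T [-0.09  0.06 -0.01] w 0.0005
```

```bash
python3 -m creep '[{"linear":[0,0,0.08],"dr":[0,0,0],"hand":1},{"linear":[0,0,0.08],"dr":[0,0,0],"hand":1},{"linear":[0,0,0.08],"dr":[0,0,0],"hand":1},{"linear":[0,0,0.07],"dr":[0,0,0],"hand":1},{"linear":[0,0,0],"dr":[0,0,0],"hand":1}]'
python3 -m creep '[{"linear":[0,0.02,0],"dr":[0,0,0],"hand":1},{"linear":[0,0.02,0],"dr":[0,0,0],"hand":1},{"linear":[0,0.02,0],"dr":[0,0,0],"hand":1},{"linear":[0,0.02,0],"dr":[0,0,0],"hand":1},{"linear":[0,0.02,0],"dr":[0,0,0],"hand":1},{"linear":[0,0.02,0],"dr":[0,0,0],"hand":1},{"linear":[0,0.02,0],"dr":[0,0,0],"hand":1},{"linear":[0,0.02,0],"dr":[0,0,0],"hand":1}]'
python3 - <<'E'
from h import *
st(); snap("top","t2",(205,175,405,315),4)
E
```

```text
time_s: 2.93
position: [0.4751, 0.1296, 0.1019]
eef_rot: [[0.996, 0.091, -0.009], [0.091, -0.996, -0.0], [-0.009, -0.0, -1.0]]
ft_force: [-1.0, -0.1, -0.9]
gripper_width: 0.0006
time_s: 3.6
position: [0.4833, 0.0881, 0.106]
eef_rot: [[0.996, 0.088, 0.0], [0.088, -0.996, -0.0], [0.0, 0.0, -1.0]]
ft_force: [-0.8, 0.1, 0.3]
gripper_width: 0.0005
t3.60 pump x-0.0007 y0.1659 z0.1060 yaw 5.02 tilt [ 0. -0.] F(pump) -0.75 0.18 0.28 T [-0.1   0.12 -0.  ] w 0.0005
```

View pics/t2.png

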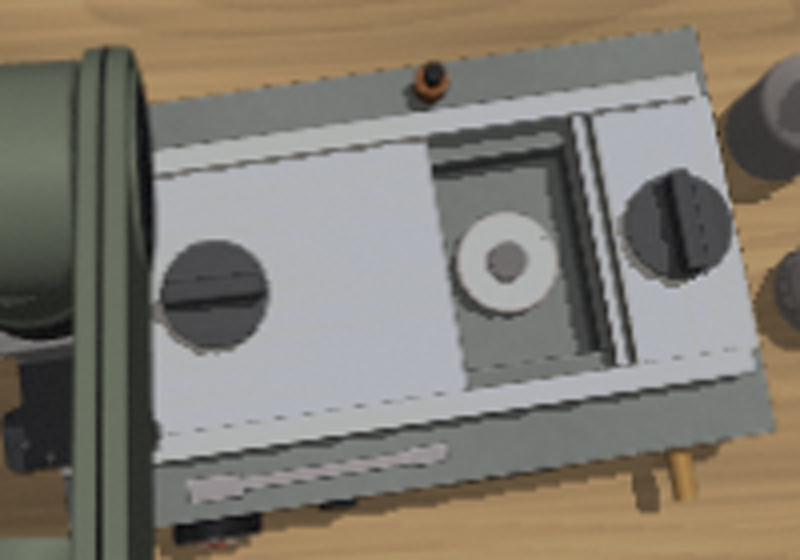

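The crop shows the cover has not moved: its leading edge is still at (428,142) to (466,390). The arm hides the lip. I'll check from the scene camera before pushing further.

```bash
python3 - <<'E'
from h import *
snap("scene","s2",(200,120,360,240),5); st()
P=lambda x,y,z:[*(C0+x*PX+y*PY),z]
for n,p in (("tcp",P(-.0007,.1659,.106)),("lip top c",P(0,.1735,.127)),("lip+x",P(.035,.1735,.127)),("lip-x",P(-.035,.1735,.127)),("wingtop",P(0,.0985,.1405))): print(n,(proj("s2",p)[0]-[200,120])*5)
E
```

```text
t3.70 pump x-0.0007 y0.1657 z0.1059 yaw 4.97 tilt [ 0. -0.] F(pump) 0.43 -0.51 0.42 T [-0.08  0.04  0.02] w 0.0006
tcp [472.96936517 255.715026  ]
lip top c [487.75631044 213.89532255]
lip+x [538.79345661 255.59674117]
lip-x [438.35804783 173.54250593]
wingtop [351.27552323 262.5975824 ]
```

View pics/s2.png

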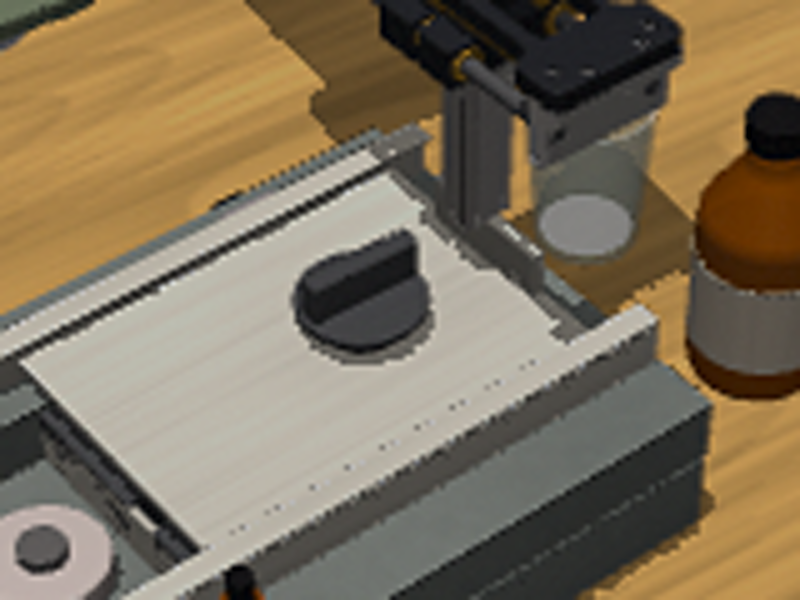

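The finger seems to stand at the lip, around (475,225), but its reported y is already past the lip face and no force shows. I'll check with projections and the wrist view.

```bash
python3 - <<'E'
from h import *
P=lambda x,y,z:[*(C0+x*PX+y*PY),z]
for y in(.158,.166,.174,.184):
  print(y,[ (proj("s2",P(x,y,z))[0]-[200,120]).round(1)*5 for x,z in((-.0125,.106),(.0125,.106),(-.0125,.15),(.0125,.15))])
snap("wrist","w1",None,1.4)
print("cam",-np.load("pics/w1.npz")["R"].T@np.load("pics/w1.npz")["t"])
for n,p in (("tcp",P(-.0007,.1659,.106)),("lip top+x",P(.035,.1755,.127)),("lip top-x",P(-.035,.1755,.127)),("wingtop",P(0,.1005,.1405))): print(n,proj("w1",p)[0]*1.4)
st()
E
```

```text
0.158 [array([442.5, 249. ]), array([478., 279.]), array([442.5, 174. ]), array([479. , 203.5])]
0.166 [array([456.5, 242. ]), array([492. , 271.5]), array([457. , 166.5]), array([493., 196.])]
0.174 [array([470.5, 234.5]), array([506. , 263.5]), array([471., 159.]), array([507.5, 188. ])]
0.184 [array([488., 225.]), array([523.5, 254.5]), array([489., 150.]), array([525.5, 179. ])]
cam [0.47697721 0.15340204 0.30825007]
tcp [389.16560528 339.91154359]
lip top+x [485.64950427 332.41158018]
lip top-x [296.68142232 332.7304219 ]
wingtop [391.36812922 528.88795338]
t3.75 pump x-0.0008 y0.1661 z0.1058 yaw 4.99 tilt [-0.  0.] F(pump) -0.49 0.29 0.09 T [-0.09  0.07  0.02] w 0.0003
```

View pics/w1.png

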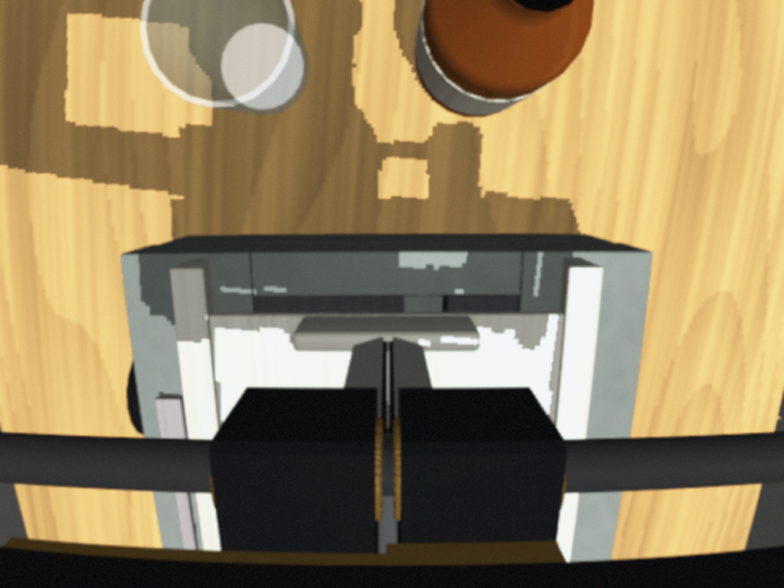

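The wrist view shows the fingertips drawn over the lip's top face, at about (389,340), with the lip spanning columns 296-480. I'll enlarge both views to see whether the tips are on, above or inside the lip.

```bash
python3 - <<'E'
from h import *
a=cv2.imread("pics/w1_full.png")[215:285,200:350]; b=cv2.imread("pics/s2_full.png")[140:180,275:325]
a=cv2.resize(a,(600,280),interpolation=cv2.INTER_CUBIC); b=cv2.resize(b,(375,300),interpolation=cv2.INTER_CUBIC)
o=np.zeros((580,600,3),np.uint8); o[:280]=a; o[280:,:375]=b; cv2.imwrite("pics/z.png",o)
P=lambda x,y,z:[*(C0+x*PX+y*PY),z]
for y in(.158,.174):
  for z in(.106,.13): print(y,z,[((proj("w1",P(x,y,z))[0]-[200,215])*4).round() for x in(-.013,.012)],[((proj("s2",P(x,y,z))[0]-[275,140])*7.5+[0,280]).round() for x in(-.013,.012)])
E
```

```text
0.158 0.106 [array([228., 163.]), array([399., 163.])] [array([100., 503.]), array([153., 547.])]
0.158 0.13 [array([218., 226.]), array([410., 226.])] [array([100., 442.]), array([154., 486.])]
0.174 0.106 [array([226.,  57.]), array([400.,  57.])] [array([142., 481.]), array([195., 525.])]
0.174 0.13 [array([216., 109.]), array([412., 109.])] [array([143., 420.]), array([197., 464.])]
```

View pics/z.png

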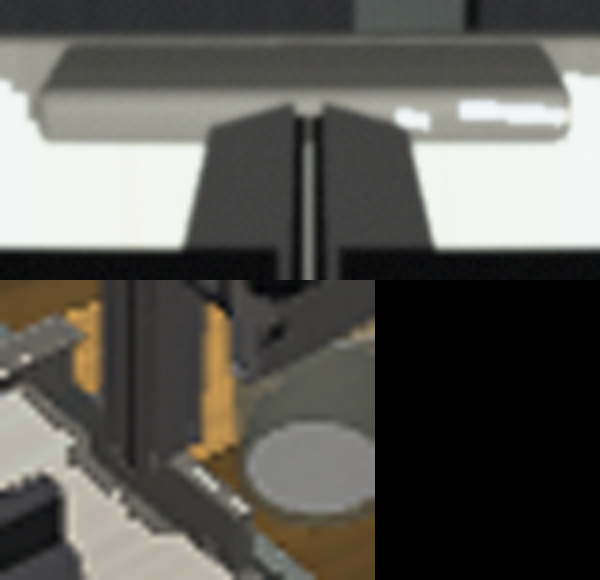

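The visible tip matches a fingertip height of about 0.13 m, not the reported 0.106 m. That would put it above the lip, or cut by it. I'll back off past the lip and look again.

```bash
python3 -m creep '[{"linear":[0,-0.06,0],"dr":[0,0,0],"hand":1},{"linear":[0,-0.06,0],"dr":[0,0,0],"hand":1},{"linear":[0,-0.05,0],"dr":[0,0,0],"hand":1},{"linear":[0,0,0],"dr":[0,0,0],"hand":1},{"linear":[0,0,0],"dr":[0,0,0],"hand":1}]'
python3 - <<'E'
from h import *
P=lambda x,y,z:[*(C0+x*PX+y*PY),z]
st()
snap("scene","s3");snap("wrist","w3")
a=cv2.imread("pics/w3_full.png")[200:300,200:350]; b=cv2.imread("pics/s3_full.png")[130:180,265:340]
a=cv2.resize(a,(450,300),interpolation=cv2.INTER_CUBIC); b=cv2.resize(b,(450,300),interpolation=cv2.INTER_CUBIC)
cv2.imwrite("pics/z3.png",np.vstack([a,b]))
s=env.get_state();q=s["position"][:2]-C0
for y in(-.008,.008):
  for z in(.106,.13): print(y,z,[((proj("w3",P(q@PX+x,q@PY+y,z))[0]-[200,200])*3).round() for x in(-.0125,.0125)],[((proj("s3",P(q@PX+x,q@PY+y,z))[0]-[265,130])*6+[0,300]).round() for x in(-.0125,.0125)])
E
```

```text
time_s: 4.17
position: [0.4792, 0.1315, 0.1057]
eef_rot: [[0.996, 0.09, -0.0], [0.09, -0.996, -0.0], [-0.0, 0.0, -1.0]]
ft_force: [0.6, -1.0, -0.2]
gripper_width: 0.0005
t4.17 pump x-0.0009 y0.2094 z0.1057 yaw 5.14 tilt [-0. -0.] F(pump) 0.53 -1.05 -0.20 T [-0.09  0.03  0.04] w 0.0005
-0.008 0.106 [array([170., 170.]), array([298., 170.])] [array([228., 491.]), array([271., 525.])]
-0.008 0.13 [array([163., 218.]), array([306., 218.])] [array([230., 442.]), array([273., 477.])]
0.008 0.106 [array([169.,  91.]), array([300.,  91.])] [array([261., 474.]), array([304., 508.])]
0.008 0.13 [array([161., 130.]), array([308., 130.])] [array([263., 425.]), array([306., 459.])]
```

View pics/z3.png

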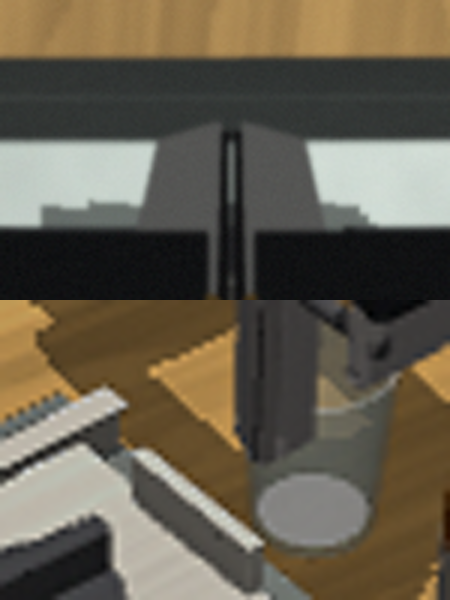

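With the lip clear, the fingertips end at about (252,460) in the scene crop, which means z≈0.13. The real fingertips are therefore about 24 mm above the reported TCP. I'll go 24 mm lower and push.

```bash
python3 -m creep '[{"linear":[0,0,0.048],"dr":[0,0,0],"hand":1},{"linear":[0,0,0.048],"dr":[0,0,0],"hand":1},{"linear":[0,0,0],"dr":[0,0,0],"hand":1},{"linear":[0,0.02,0],"dr":[0,0,0],"hand":1},{"linear":[0,0.02,0],"dr":[0,0,0],"hand":1},{"linear":[0,0.02,0],"dr":[0,0,0],"hand":1},{"linear":[0,0.02,0],"dr":[0,0,0],"hand":1},{"linear":[0,0.02,0],"dr":[0,0,0],"hand":1},{"linear":[0,0.02,0],"dr":[0,0,0],"hand":1},{"linear":[0,0.02,0],"dr":[0,0,0],"hand":1},{"linear":[0,0.02,0],"dr":[0,0,0],"hand":1}]'
python3 -c "
from h import *
st()"
python3 -m creep '[{"linear":[0,0.02,0],"dr":[0,0,0],"hand":1},{"linear":[0,0.02,0],"dr":[0,0,0],"hand":1},{"linear":[0,0.02,0],"dr":[0,0,0],"hand":1},{"linear":[0,0.02,0],"dr":[0,0,0],"hand":1},{"linear":[0,0.02,0],"dr":[0,0,0],"hand":1}]'
python3 - <<'E'
from h import *
st(); snap("top","t4",(205,175,405,315),4)
E
```

```text
time_s: 5.18
position: [0.4835, 0.0911, 0.0823]
eef_rot: [[0.996, 0.088, 0.001], [0.088, -0.996, 0.001], [0.001, -0.0, -1.0]]
ft_force: [0.0, 2.4, 1.0]
gripper_width: 0.0003
t5.18 pump x-0.0002 y0.1688 z0.0823 yaw 5.04 tilt [0.001 0.001] F(pump) 0.24 2.41 1.02 T [ 0.28 -0.06  0.02] w 0.0003
time_s: 5.6
position: [0.4853, 0.0659, 0.0819]
eef_rot: [[0.996, 0.088, 0.0], [0.088, -0.996, 0.0], [0.0, -0.0, -1.0]]
ft_force: [0.8, 2.2, 1.2]
gripper_width: 0.0007
t5.60 pump x-0.0007 y0.1436 z0.0819 yaw 5.04 tilt [0. 0.] F(pump) 0.95 2.12 1.19 T [ 0.34 -0.09 -0.02] w 0.0007
```

View pics/t4.png

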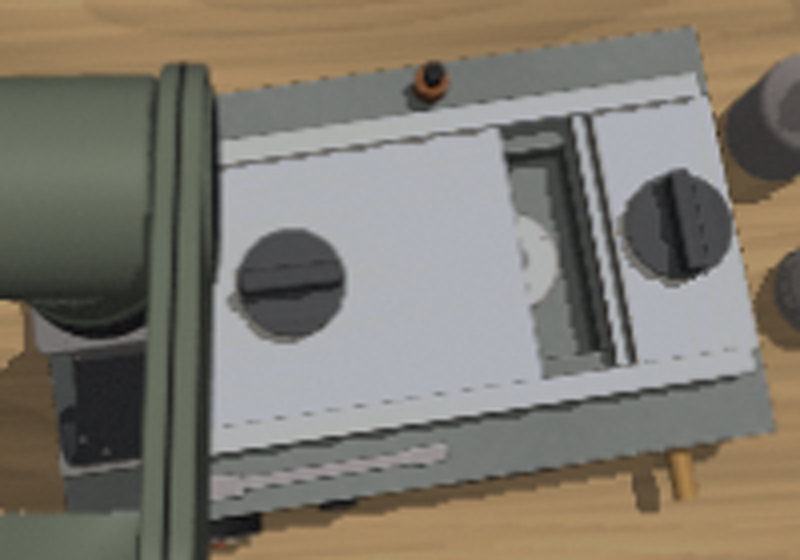

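The cover is sliding at about 2 N. Its stud is now at (291,284) and its leading edge at (503,128), with about 35 mm still to go.

```bash
python3 -m creep '[{"linear":[0,0.02,0],"dr":[0,0,0],"hand":1},{"linear":[0,0.02,0],"dr":[0,0,0],"hand":1},{"linear":[0,0.02,0],"dr":[0,0,0],"hand":1},{"linear":[0,0.02,0],"dr":[0,0,0],"hand":1},{"linear":[0,0.01,0],"dr":[0,0,0],"hand":1},{"linear":[0,0.01,0],"dr":[0,0,0],"hand":1}]'
python3 -m creep '[{"linear":[0,0.008,0],"dr":[0,0,0],"hand":1},{"linear":[0,0.008,0],"dr":[0,0,0],"hand":1},{"linear":[0,0.008,0],"dr":[0,0,0],"hand":1}]'
python3 -c "
from h import *
st()"
```

```text
time_s: 6.15
position: [0.4871, 0.0411, 0.0817]
eef_rot: [[0.996, 0.088, -0.001], [0.088, -0.996, 0.0], [-0.001, -0.0, -1.0]]
ft_force: [0.9, 2.3, -0.9]
gripper_width: 0.0005
time_s: 6.4
position: [0.4876, 0.0355, 0.0817]
eef_rot: [[0.996, 0.088, -0.0], [0.088, -0.996, 0.0], [-0.0, -0.0, -1.0]]
ft_force: [0.3, 2.0, -1.0]
gripper_width: 0.0006
t6.40 pump x-0.0011 y0.1130 z0.0817 yaw 5.05 tilt [-0.  0.] F(pump) 0.52 1.98 -1.00 T [0.23 0.01 0.06] w 0.0006
```

```bash
python3 -m creep '[{"linear":[0,0.008,0],"dr":[0,0,0],"hand":1},{"linear":[0,0.008,0],"dr":[0,0,0],"hand":1}]'
python3 -m creep '[{"linear":[0,0.006,0],"dr":[0,0,0],"hand":1},{"linear":[0,0.006,0],"dr":[0,0,0],"hand":1}]'
python3 -c "
from h import *
st()"
```

```text
time_s: 6.57
position: [0.488, 0.0315, 0.0817]
eef_rot: [[0.996, 0.088, -0.0], [0.088, -0.996, 0.0], [-0.0, -0.0, -1.0]]
ft_force: [0.4, 1.6, -1.1]
gripper_width: 0.0004
time_s: 6.73
position: [0.4882, 0.0284, 0.0817]
eef_rot: [[0.996, 0.088, -0.0], [0.088, -0.996, 0.0], [-0.0, -0.0, -1.0]]
ft_force: [0.6, 1.1, -1.2]
gripper_width: 0.0006
t6.73 pump x-0.0010 y0.1060 z0.0817 yaw 5.04 tilt [-0.  0.] F(pump) 0.65 1.04 -1.24 T [0.25 0.01 0.01] w 0.0006
```

```bash
for i in 1; do python3 -m creep '[{"linear":[0,0.006,0],"dr":[0,0,0],"hand":1},{"linear":[0,0.006,0],"dr":[0,0,0],"hand":1}]'; done
python3 -c "
from h import *
st()"
```

```text
time_s: 6.9
position: [0.4883, 0.0279, 0.0817]
eef_rot: [[0.996, 0.087, -0.001], [0.087, -0.996, 0.005], [-0.0, -0.005, -1.0]]
ft_force: [-0.2, 11.7, 0.4]
gripper_width: 0.0005
t6.90 pump x-0.0010 y0.1054 z0.0817 yaw 4.98 tilt [-0.001  0.005] F(pump) 0.85 11.71 0.38 T [2.03 0.04 0.08] w 0.0005
```

```bash
python3 -m creep '[{"linear":[0,0.006,0],"dr":[0,0,0],"hand":1},{"linear":[0,0.004,0],"dr":[0,0,0],"hand":1}]'
python3 -c "
from h import *
st()"
```

```text
time_s: 7.07
position: [0.4883, 0.0281, 0.0818]
eef_rot: [[0.996, 0.087, -0.001], [0.087, -0.996, 0.01], [-0.0, -0.01, -1.0]]
ft_force: [-0.9, 17.3, 2.2]
gripper_width: 0.0005
t7.07 pump x-0.0010 y0.1056 z0.0818 yaw 4.97 tilt [-0.001  0.01 ] F(pump) 0.61 17.28 2.21 T [3.   0.09 0.07] w 0.0005
```

The cover is home: it stopped dead at TCP y=0.1055 and the force rose from 1 N to 17 N. Next I'll back off, rise, open the gripper and move over the stud.

```bash
python3 -m creep '[{"linear":[0,-0.03,0],"dr":[0,0,0],"hand":1},{"linear":[0,-0.03,0],"dr":[0,0,0],"hand":1},{"linear":[0,0,-0.09],"dr":[0,0,0],"hand":0},{"linear":[0,0,-0.09],"dr":[0,0,0],"hand":0},{"linear":[0,0,-0.09],"dr":[0,0,0],"hand":0},{"linear":[0,0.09,0],"dr":[0,0,0],"hand":0},{"linear":[0,0.09,0],"dr":[0,0,0],"hand":0},{"linear":[0,0.09,0],"dr":[0,0,0],"hand":0},{"linear":[0,0.09,0],"dr":[0,0,0],"hand":0},{"linear":[0,0,0],"dr":[0,0,0],"hand":0},{"linear":[0,0,0],"dr":[0,0,0],"hand":0},{"linear":[0,0,0],"dr":[0,0,0],"hand":0}]'
python3 - <<'E'
from h import *
P=lambda x,y,z:[*(C0+x*PX+y*PY),z]
st(); snap("wrist","w4",None,1.4)
for n,p in (("wing c",P(0,.0225,.1405)),("L",P(0,.0505,.1405)),("R",P(0,-.0055,.1405)),("lip",P(0,.0975,.127))): print(n,proj("w4",p)[0]*1.4)
snap("scene","s4",(200,120,360,240),5)
E
```

```text
time_s: 8.07
position: [0.4953, -0.0514, 0.1493]
eef_rot: [[0.996, 0.088, -0.0], [0.088, -0.996, -0.0], [-0.0, -0.0, -1.0]]
ft_force: [0.0, 0.8, 0.1]
gripper_width: 0.0469
t8.07 pump x-0.0011 y0.0259 z0.1493 yaw 5.03 tilt [-0. -0.] F(pump) 0.11 0.76 0.09 T [-0.08  0.05 -0.01] w 0.0469
wing c [391.73081809 341.43764803]
L [391.7987994  277.73657799]
R [391.65472497 401.18551729]
lip [391.65641141 163.56692787]
```

View pics/w4.png

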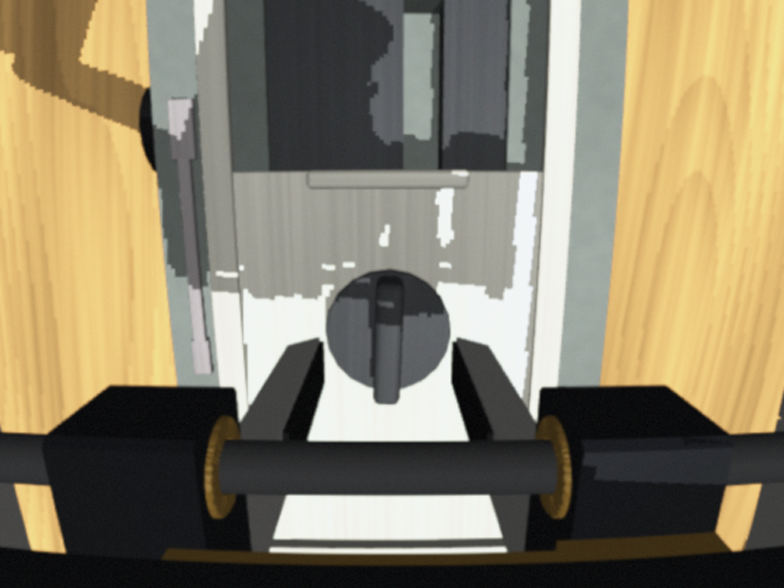

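The wing's top runs from (390,277) to (387,403), within 2 mm of the prediction and centred between the open fingers at columns 322 and 453. I'll descend, then grip.

```bash
python3 -m creep '[{"linear":[0,0.014,0.05],"dr":[0,0,0],"hand":0},{"linear":[0,0,0.06],"dr":[0,0,0],"hand":0},{"linear":[0,0,0.06],"dr":[0,0,0],"hand":0},{"linear":[0,0,0.038],"dr":[0,0,0],"hand":0},{"linear":[0,0,0],"dr":[0,0,0],"hand":0},{"linear":[0,0,0],"dr":[0,0,0],"hand":0}]'
python3 -c "
from h import *
st()"
python3 -m creep '[{"linear":[0,0,0],"dr":[0,0,0],"hand":0.5},{"linear":[0,0,0],"dr":[0,0,0],"hand":0.7},{"linear":[0,0,0],"dr":[0,0,0],"hand":1},{"linear":[0,0,0],"dr":[0,0,0],"hand":1},{"linear":[0,0,0],"dr":[0,0,0],"hand":1},{"linear":[0,0,0],"dr":[0,0,0],"hand":1},{"linear":[0,0,0],"dr":[0,0,0],"hand":1}]'
python3 -c "
from h import *
st()"
```

```text
time_s: 8.67
position: [0.4954, -0.0544, 0.0973]
eef_rot: [[0.996, 0.089, -0.001], [0.089, -0.996, 0.0], [-0.001, -0.001, -1.0]]
ft_force: [0.1, -1.2, -0.1]
gripper_width: 0.0469
t8.67 pump x-0.0013 y0.0229 z0.0973 yaw 5.10 tilt [-0.001  0.   ] F(pump) -0.04 -1.18 -0.11 T [-0.07  0.05 -0.01] w 0.0469
time_s: 9.25
position: [0.4958, -0.0552, 0.0976]
eef_rot: [[0.996, 0.088, -0.0], [0.088, -0.996, -0.0], [-0.0, 0.0, -1.0]]
ft_force: [-0.5, -0.2, 1.4]
gripper_width: 0.0119
t9.25 pump x-0.0010 y0.0220 z0.0976 yaw 5.04 tilt [-0. -0.] F(pump) -0.55 -0.18 1.36 T [-0.07  0.19 -0.01] w 0.0119
```

```bash
python3 -m creep '[{"linear":[0,0,0.008],"dr":[0,0,0],"hand":1},{"linear":[0,0,0.008],"dr":[0,0,0],"hand":1},{"linear":[0,0,0],"dr":[0,0,0],"hand":1}]'
python3 -m creep '[{"linear":[0,0,0.008],"dr":[0,0,0],"hand":1},{"linear":[0,0,0.008],"dr":[0,0,0],"hand":1},{"linear":[0,0,0],"dr":[0,0,0],"hand":1}]'
python3 -c "
from h import *
st()"
```

```text
time_s: 9.5
position: [0.4958, -0.0552, 0.0935]
eef_rot: [[0.996, 0.088, -0.0], [0.088, -0.996, -0.0], [-0.0, 0.0, -1.0]]
ft_force: [-3.2, 0.2, 5.7]
gripper_width: 0.0119
time_s: 9.75
position: [0.4958, -0.0552, 0.0898]
eef_rot: [[0.996, 0.088, -0.0], [0.088, -0.996, -0.0], [-0.0, 0.0, -1.0]]
ft_force: [-2.8, -0.3, 8.1]
gripper_width: 0.0117
t9.75 pump x-0.0009 y0.0219 z0.0898 yaw 5.04 tilt [-0. -0.] F(pump) -2.81 -0.08 8.13 T [-0.02  0.61  0.03] w 0.0117
```

```bash
python3 -m creep '[{"linear":[0,0,0.006],"dr":[0,0,0],"hand":1},{"linear":[0,0,0],"dr":[0,0,0.04],"hand":1},{"linear":[0,0,0],"dr":[0,0,0.04],"hand":1},{"linear":[0,0,0],"dr":[0,0,0.04],"hand":1},{"linear":[0,0,0],"dr":[0,0,0.04],"hand":1}]'
python3 -c "
from h import *
st()"
```

```text
time_s: 10.17
position: [0.4962, -0.0553, 0.0888]
eef_rot: [[0.972, -0.234, 0.001], [-0.234, -0.972, -0.0], [0.001, 0.0, -1.0]]
ft_force: [-3.1, 0.9, 8.0]
gripper_width: 0.0119
t10.17 pump x-0.0006 y0.0219 z0.0888 yaw -13.51 tilt [ 0.001 -0.   ] F(pump) -3.03 1.22 7.96 T [-0.02  0.66  0.05] w 0.0119
```

```bash
python3 -m creep '[{"linear":[0,0,0],"dr":[0,0,0.05],"hand":1},{"linear":[0,0,0],"dr":[0,0,0.05],"hand":1},{"linear":[0,0,0],"dr":[0,0,0.05],"hand":1},{"linear":[0,0,0],"dr":[0,0,0.05],"hand":1},{"linear":[0,0,0],"dr":[0,0,0.05],"hand":1},{"linear":[0,0,0],"dr":[0,0,0.05],"hand":1},{"linear":[0,0,0],"dr":[0,0,0.05],"hand":1},{"linear":[0,0,0],"dr":[0,0,0.05],"hand":1},{"linear":[0,0,0],"dr":[0,0,0.05],"hand":1},{"linear":[0,0,0],"dr":[0,0,0.05],"hand":1},{"linear":[0,0,0],"dr":[0,0,0.05],"hand":1},{"linear":[0,0,0],"dr":[0,0,0],"hand":1}]'
python3 -c "
from h import *
st()"
python3 -m creep '[{"linear":[0,0,0],"dr":[0,0,0.02],"hand":1},{"linear":[0,0,0],"dr":[0,0,0.02],"hand":1},{"linear":[0,0,0],"dr":[0,0,0.02],"hand":1},{"linear":[0,0,0],"dr":[0,0,0],"hand":1}]'
python3 -c "
from h import *
st()"
```

```text
time_s: 11.17
position: [0.497, -0.0561, 0.0892]
eef_rot: [[0.233, -0.972, 0.002], [-0.972, -0.233, -0.002], [0.002, -0.002, -1.0]]
ft_force: [-2.0, -1.7, 7.4]
gripper_width: 0.0118
t11.17 pump x0.0001 y0.0210 z0.0892 yaw -76.51 tilt [ 0.002 -0.002] F(pump) -2.19 -1.56 7.40 T [-0.28  0.58 -0.03] w 0.0118
time_s: 11.5
position: [0.497, -0.0562, 0.0892]
eef_rot: [[0.119, -0.993, 0.002], [-0.993, -0.119, -0.002], [0.003, -0.002, -1.0]]
ft_force: [-1.9, -1.7, 7.3]
gripper_width: 0.0116
t11.50 pump x0.0002 y0.0209 z0.0892 yaw -83.19 tilt [ 0.002 -0.002] F(pump) -2.05 -1.52 7.33 T [-0.3   0.6   0.35] w 0.0116
```

The turn is 88°, and a 0.35 N·m reaction shows it at the end stop, still pushed in about 8 mm. I'll release, rise and look.

```bash
python3 -m creep '[{"linear":[0,0,0],"dr":[0,0,0],"hand":0},{"linear":[0,0,0],"dr":[0,0,0],"hand":0},{"linear":[0,0,0],"dr":[0,0,0],"hand":0},{"linear":[0,0,0],"dr":[0,0,0],"hand":0},{"linear":[0,0,0],"dr":[0,0,0],"hand":0},{"linear":[0,0,-0.06],"dr":[0,0,0],"hand":0},{"linear":[0,0,-0.08],"dr":[0,0,0],"hand":0},{"linear":[0,0,-0.1],"dr":[0,0,0],"hand":0},{"linear":[0,0,-0.1],"dr":[0,0,0],"hand":0},{"linear":[0,0,-0.1],"dr":[0,0,0],"hand":0},{"linear":[0,-0.1,-0.05],"dr":[0,0,0],"hand":0},{"linear":[0,-0.14,0],"dr":[0,0,0],"hand":0},{"linear":[0,-0.14,0],"dr":[0,0,0],"hand":0},{"linear":[0,0,0],"dr":[0,0,0],"hand":0},{"linear":[0,0,0],"dr":[0,0,0],"hand":0}]'
python3 - <<'E'
from h import *
st(); snap("scene","s5"); snap("top","t5")
a=cv2.imread("pics/t5_full.png")[175:315,205:405]; b=cv2.imread("pics/s5_full.png")[120:320,90:350]
a=cv2.resize(a,(500,350),interpolation=cv2.INTER_CUBIC)
b=cv2.resize(b,(325,250),interpolation=cv2.INTER_CUBIC)
o=np.zeros((600,500,3),np.uint8);o[:350]=a;o[350:,:325]=b;cv2.imwrite("pics/z5.png",o)
E
```

```text
time_s: 12.75
position: [0.5907, -0.0436, 0.2084]
eef_rot: [[0.119, -0.993, -0.002], [-0.993, -0.119, 0.001], [-0.001, 0.002, -1.0]]
ft_force: [-0.7, 0.1, -0.5]
gripper_width: 0.047
t12.75 pump x0.0946 y0.0251 z0.2084 yaw -83.15 tilt [-0.002  0.001] F(pump) -0.64 0.19 -0.50 T [-0.01  0.17  0.04] w 0.0470
```

View pics/z5.png

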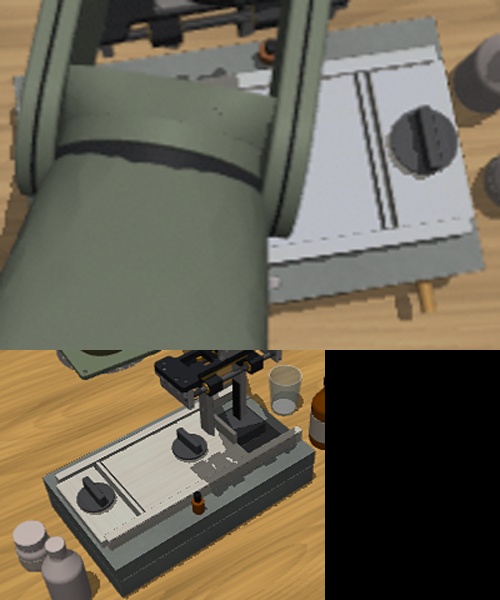

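The gripper is clear, the cover is closed onto the fixed panel, and the wing lies across, parallel to the other stud. I'll move the arm off to the left and use the last view to check the lock height and the bystanders.

```bash
python3 -m creep '[{"linear":[-0.06,0,-0.06],"dr":[0,0,0],"hand":0},{"linear":[-0.1,0,-0.06],"dr":[0,0,0],"hand":0},{"linear":[-0.12,0,0],"dr":[0,0,0],"hand":0},{"linear":[-0.12,0,0],"dr":[0,0,0],"hand":0},{"linear":[-0.12,0,0],"dr":[0,0,0],"hand":0},{"linear":[-0.12,0,0],"dr":[0,0,0],"hand":0},{"linear":[-0.12,0,0],"dr":[0,0,0],"hand":0},{"linear":[-0.12,0,0],"dr":[0,0,0],"hand":0},{"linear":[-0.12,0,0],"dr":[0,0,0],"hand":0},{"linear":[-0.12,0,0],"dr":[0,0,0],"hand":0},{"linear":[-0.12,0,0],"dr":[0,0,0],"hand":0},{"linear":[-0.1,0,0],"dr":[0,0,0],"hand":0},{"linear":[0,0,0],"dr":[0,0,0],"hand":0},{"linear":[0,0,0],"dr":[0,0,0],"hand":0}]'
python3 - <<'E'
from h import *
P=lambda x,y,z:[*(C0+x*PX+y*PY),z]
st(); snap("scene","s5"); snap("top","t5")
a=cv2.imread("pics/t5_full.png")[170:320,155:435]; a=cv2.resize(a,(560,300))
b=cv2.imread("pics/s5_full.png"); u0,v0=proj("s5",P(0,.022,.135))[0].astype(int)-[25,18]
b=cv2.resize(b[v0:v0+37,u0:u0+50],(400,296),interpolation=cv2.INTER_CUBIC); b2=b.copy()
for img,d in((b,.003),(b2,.008)):
  c=[(((proj("s5",P(x,.022+y,.1405-d))[0]-[u0,v0]+.5)*8)).astype(int) for x,y in((-.028,-.006),(.028,-.006),(.028,.006),(-.028,.006))]
  cv2.polylines(img,[np.array(c)],True,(0,0,255),1)
o=np.zeros((596,800,3),np.uint8);o[:300,:560]=a;o[300:,:400]=b;o[300:,400:]=b2;cv2.imwrite("pics/z6.png",o)
i1=cv2.imread("pics/t1_full.png").astype(int);i2=cv2.imread("pics/t5_full.png").astype(int)
D=np.abs(i1-i2).max(2)
for n,(x,y) in dict(bottle=(172,243),beaker=(180,294),wash=(407,205),jar=(414,246),vial=(313,195),spat=(284,292)).items(): print(n,(D[y-14:y+14,x-14:x+14]>40).mean().round(3))
E
```

```text
time_s: 14.02
position: [0.5493, 0.2891, 0.2407]
eef_rot: [[0.121, -0.993, 0.0], [-0.993, -0.121, -0.0], [0.001, -0.0, -1.0]]
ft_force: [0.5, -1.0, 0.6]
gripper_width: 0.047
t14.02 pump x0.0829 y0.3602 z0.2407 yaw -83.07 tilt [ 0. -0.] F(pump) 0.41 -1.03 0.64 T [-0.03  0.16 -0.01] w 0.0470
bottle 0.0
beaker 0.0
wash 0.0
jar 0.0
vial 0.01
spat 0.0
```

View pics/z6.png

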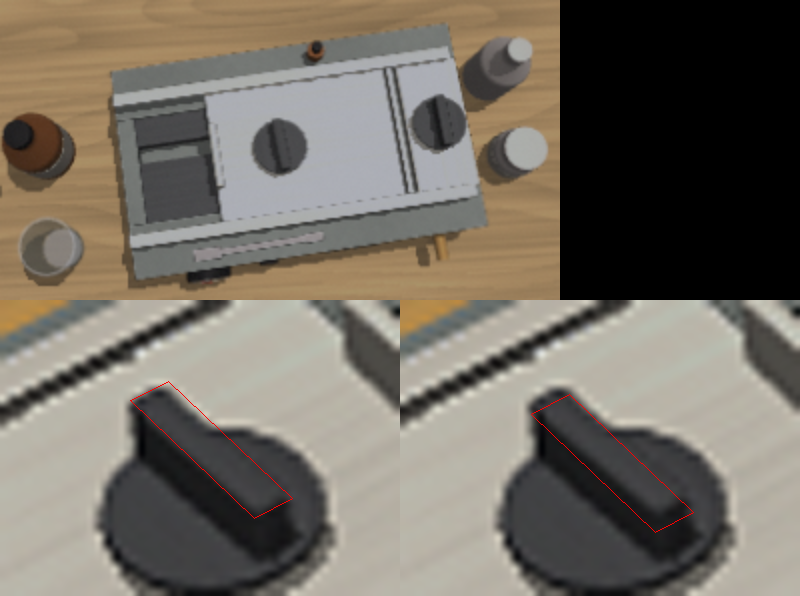

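The cover is home and the wing lies across, along the wing of the other stud, at crop (280,147) and (438,123). Nothing around it has moved. The wing's height fits the 3 mm outline better than the 8 mm one. One numeric check remains: how far the stud dropped between the pictures from before pressing and after locking.

```bash
python3 - <<'E'
from h import *
P=lambda x,y,z:[*(C0+x*PX+y*PY),z]
A=cv2.imread("pics/s4_full.png",0).astype(float);B=cv2.imread("pics/s5_full.png",0).astype(float)
u,v=proj("s5",P(0,.0225,.1185))[0]; print("px/mm",(proj("s5",P(0,.0225,.1085))[0]-[u,v])/10)
for dx in(-9,-6,-3,0,3):
    r=[]
    for I in(A,B):
        col=I[int(v):int(v)+22,int(u)+dx]; k=np.where((col[:-1]<95)&(col[1:]>=95))[0]
        r.append(None if len(k)==0 else round(k[0]+(95-col[k[0]])/(col[k[0]+1]-col[k[0]]),2))
    print(dx,r)
# left edge rows where flange's upper-left boundary
for n,I in(("out",A),("now",B)): print(n,I[int(v)-2:int(v)+18,int(u)-6].astype(int))
E
```

```text
px/mm [0.02912101 0.33759287]
-9 [np.float64(10.91), np.float64(12.05)]
-6 [np.float64(11.73), np.float64(13.01)]
-3 [np.float64(12.75), np.float64(12.93)]
0 [np.float64(12.83), np.float64(12.89)]
3 [np.float64(12.65), np.float64(12.91)]
out [ 44  25  25  26  27  26  23  46  71  68  67  69  29  76 102  95 188 181
 183 183]
now [ 43  65  66  66  64  63  64  65  64  64  65  65  63  25  73  94 183 176
 177 178]
```

The flange dropped by about 1 to 1.3 px, or 3 to 4 mm; 8 mm would show as 2.7 px. So the stud has sprung up into the lock notch.

```bash
python3 -c "
from h import *
print(env.sign_off())"
```

```text
the job is handed in; nothing more can be done
None
```

The cover is fully home and the stud is locked. I handed the job in at about 14 s on the robot's clock, with the gripper clear of everything.

- **Cover:** I pushed it by the lip until it met its end stop. It stopped dead and the force rose from 1 N to 17 N.
- **Stud:** I gripped the wing, pressed it in about 8 mm and turned it 88° clockwise, until a 0.35 N·m reaction showed the end stop. Then I let go.

**Last checks:**
- The wing lies across the pump, parallel to the other stud.
- The flange sits about 3 to 4 mm lower than when out, which fits the lock notch. This comes from a shift of only about 1 px, clear in two of five columns measured. The outline overlay read nearer 5 mm, within the calibration error plus reading error. I did not test the lock by trying to turn it back.
- None of the bystanders moved in the top picture.

**What disagreed:** the real fingertips sat about 24 mm above the reported TCP. My first push passed over the lip without touching it. I corrected for this from the pictures before pushing again.

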